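# Shut the gauge case on its draw latch

### The job

Put the steel sine bar (the long bar on two rollers) into the green gauge case, lying on its rollers, and let go of it. Then swing the lid fully shut, tip the latch's bail over the keeper on the lid so that it is hooked behind it, and press the lever down past centre until it lies down on its stop and stays there. Leave the other things on the bench where they are.

Things in the scene. Friction and masses are not known exactly. Their poses are not given: they have to be found in the camera images.
- case: Green steel gauge case screwed to the bench, 135 (x) x 300 (y) x 58 mm, origin at the centre of its underside, z up. Its -y end (y -150 to -15 mm) is a flat deck, top at z 58, that carries the latch; the +y part is an open compartment: inside y -9 to 144, x -61 to 61, floor z 6, rim z 50 mm. Lever, bail and keeper lie on the line x = 0; all their axes run along x.
- bar_center (a point): Centre, half-way up, of the sine bar: loose plain steel bar on the mat, 120 mm long (its x), 28 wide, 34 high, 0.3 to 0.65 kg. It stands on two 20 mm rollers across its underside near the ends; its flat sides can be gripped from 12 to 34 mm above its base. Lying in the compartment this point is at case z 23 mm.
- lid (a joint): Lid angle, rad: 0 shut; starts at 1.6 to 1.85 (leaning a little outwards, to case +y); limit 1.9. A stiff friction hinge (0.3 N m) keeps it where it is left: push it all the way. Green plate 135 mm wide, 164 mm from hinge to free edge, 8 mm thick; shut, its top is level with the deck at case z 58 mm.
- lid_hinge (a point): Middle of the lid's hinge axis: case (0, 150, 50) mm, level with the underside of the shut lid.
- lid_top (a point): Point on the lid's outer (upper) face, middle of its width, 115 mm from the hinge: a place to push it shut. z out of the outer face, y from the free edge to the hinge.
- keeper (a point): Steel hook 24 mm wide on the lid's outer face near its free edge. This point is on the post's face that looks away from the latch (case y 4 mm when shut), 10.5 mm above the lid. A lip juts 5 mm out over this side, 16.5 to 21 mm above the lid; the foot below is 8 mm high. The crossbar comes down past the lip's edge and lies under it. y points from free edge to hinge, z out of the lid.
- lever (a joint): Lever angle, rad: 0 open, standing up, leaning 10 degrees to the keeper; 1.606 down on its stop, pointing away from the keeper (case -y), end raised 8 degrees. Starts at 0 to 0.1; slight friction. With the bail hooked, pressing it draws the bail taut (about 25 N pull; a few N at the lever's end), it passes centre at about 1.3 to 1.4 and then stays down by itself.
- lever_pivot (a point): Point on the lever's axis: case (0, -50, 72) mm, 14 mm above the deck.
- lever_tip (a point): Middle of the lever's broad end pad (36 mm wide, 30 long, 7 thick), 74 mm from the pivot; the lever is 89 mm long.
- bail (a joint): Bail angle relative to the lever, rad: grows as the bail tips from the lever towards the keeper; 0 to 0.2 at the start (standing up in front of the lever, 58 to 76 degrees above level). Slight friction holds it upright; tipped below about 50 degrees it falls on by its weight. Steel U: two arms 54 mm apart that straddle the lever, and a crossbar 6 mm thick 72 mm from the bail's pivot.
- bail_pivot (a point): Point on the bail's axis on the lever, midway between the arms, 22 mm from the lever's pivot.
- crossbar (a point): Middle of the bail's crossbar, which goes over and behind the keeper. With the lever open (at 0) and the lid shut, the tipped bail clears the lip's edge by about 2 mm and comes to rest on the keeper's foot with this point 11 mm above the lid.
- tab (a point): Centre of the flat finger tab (42 mm wide, 28 long, 3 thick) beyond the crossbar, turned back 20 degrees from the arms' direction. Pushed forward (case +y) and down it tips the bail over. With the bail hooked it lies about level, 13 mm beyond the crossbar, 10 to 17 mm above the lid.
- stretch (a joint): How far the sprung rods of the bail are drawn out, m: 0 slack, about 0.006 with the latch shut on the keeper (4000 N/m).
- vblock: Steel V-block, 85 x 44 x 48 mm with a channel along its top, on the mat near the sine bar; a bystander to be left alone. Origin: its underside.
- driver: Screwdriver lying on the bench; a bystander to be left alone. Origin: its underside.
- hammer: Hammer lying at the far side of the bench; a bystander to be left alone. Origin: its underside.
- tape: Roll of blue tape, 90 mm across, 24 mm high; a bystander to be left alone. Origin: its underside.
- spray: Yellow spray can, 190 mm high; a bystander to be left alone. Origin: its underside.
- oil: Small blue oil bottle, 100 mm high; a bystander to be left alone. Origin: its underside.
- spanner: Spanner lying on the bench beyond the hinge end of the case; a bystander to be left alone. Origin: its underside.
- bar: The sine bar itself (see point bar_center); origin at the centre of its underside.
There are look-alikes about, which are no part of the job. Leave any black or blue look-alike of the bar alone.

How it is judged:
By the outcome, as a careful person would: the job done as asked, in the order asked, and still so for the second after the job is handed in, with the robot touching nothing.
It also fails if it takes over 72 s, if anything falls off the work surface, if the arm or the gripper's body presses on something with over 40 N, if the wrist force passes 120 N, or if a joint passes its speed limit or range.

### The arm

A 7-joint arm with a two-finger parallel gripper is mounted at the origin on the work surface. World frame = base frame: x ahead of the robot, y to its left, z up, the work surface at z = 0. Lengths are in m, angles in rad, forces in N, time in s.
With the tool pointing down it reaches from about 0.4 to 0.85 m from the base axis. Payload 10.4 kg.
Tool frame: the origin (TCP) lies at the very end of the fingers, on their centre line; the grasp point (between the pads) lies 19 mm behind it (manip.grip_point_offset is the z of the grasp point in the tool frame, in m); z points along the fingers, y is the direction in which the jaws open and shut (so a half turn about z gives the same grasp; the last joint's range is limited). The gripper opens to 85 mm and grips with 20 to 120 N. Pads are 22 mm wide; open, the fingers measure 114 mm over their backs; the gripper's body (76 mm by 85 mm) begins 54 mm behind the grasp point. The pads swing forward as they close: fully open they stand 13 mm farther back than shut.
Start: joints at [1.228, 0.332, -0.065, 1.46, 0.022, 1.35, -0.088], TCP at [0.197, -0.593, 0.231] pointing down, gripper open.
Joint ranges: [-2.6, 2.6], [-0.5, 2.12], [-1.47, 1.34], [0.16, 2.42], [-1.27, 4.41], [0.06, 2.06], [-2.6, 2.6]. Speed limits (rad/s): [2.22, 2.22, 2.79, 2.79, 3.14, 3.14, 3.14].

### API

Orientations are given as a unit quaternion [x, y, z, w].
In Python, from workcell import manip, camera, get_calibration, hand_in gives the robot as it stands.
- The arm moves only by the shell command python3 -m pendant 'ROWS' [FORCE]. ROWS is JSON, a list of rows, each a list of 5 numbers: the shift along the tool's x, y, z in units of 40 mm (1.0 is 40 mm), then the turn about the tool's z in units of 6 degrees (1.0 is 6 degrees), then the closure, from 0 (fully open) to 1 (shut). A call has 1 to 5 rows; each row is the pose to reach, as a shift and turn from the pose commanded when the call began, along the tool's axes at that moment; what a row does not reach only later rows make up. A row lasts 1/8 s, in which the tool goes at most 62.5 mm and 10.7 degrees, less where a joint would pass 70% of its speed; a pose out of reach is approached as far as the arm can. A call with a gripper value outside its range is refused whole. The fingers move at their own pace and stop on an object; FORCE is the grip in N (left out, the last holds). Time passes only in rows, so rows that repeat a pose let the fingers close. It gives the time, the measured TCP pose, the force and the opening at its end, in the units of the state.
- manip.get_obs(): the state, without advancing time (a new reading comes with each control period).
- camera(name): name is "scene" or "top" or "wrist"; returns (picture, depth): 384x512x3 uint8, red, green, blue; 384x512 float32, m along the optical axis (not along the pixel's ray), 0 where there is no reading.
- get_calibration(name): a dict with "vfov" (degrees; the focal length in pixels is half the picture's height over the tangent of half this angle, whatever the lens; pixels are square), "cx", "cy" (the principal point, pixels), "position" and "rotation" of the camera in the world. Camera axes: x right, y down, z forward; pixel columns grow to the right and rows downward; lengths in m; the calibration is good to about 2 mm. The wrist camera is an equidistant fisheye: a pixel r from the principal point sees the ray r / f radians off the axis. A picture is of the moment at which its call begins: read the wrist's pose just before it. get_calibration takes no time and is no camera call; for the wrist camera it gives the pose at the moment of the call.
- hand_in(): hands the job in, once; it reports no verdict.
The state is a dict: "clock": time; "joint_pos": joint angles; "joint_velocities": joint speeds; "tau": joint torques, N m; "position": TCP position; "ee_rot": TCP orientation; "ft_force": force on the tool from outside, world axes, zero at the start; "torque": the same for the moment, N m; "grip_width": opening from 0.0 (shut) to 1.0 (fully open).
Only numpy, scipy, OpenCV 4.12 (cv2) and the standard library are available. Lean on these libraries where they do the work, as an engineer would, in place of code of your own. Each camera call takes 0.05 s, during which the arm holds its last target.

## Working session

There is one attempt and no reset: what is moved stays moved. The work goes in short steps, Python scripts to look and compute and a shell command to move; the robot and the scene stay as the last step left them, time stands still between calls to the robot, and variables do not carry over. Pictures are saved under pics/ and viewed, and the job is handed in when it is done.

```bash
ls; mkdir -p pics
cat > h.py <<'E'
import numpy as np, cv2
from workcell import manip, camera, get_calibration
def shot(n,save=None):
    c=get_calibration(n); im,d=camera(n)
    if save: cv2.imwrite('pics/'+save+'.png',im[:,:,::-1]); np.savez('pics/'+save+'.npz',im=im,d=d,pos=c['position'],rot=c['rotation'],vf=c['vfov'],cx=c['cx'],cy=c['cy'])
    return im,d,c
E
python3 - <<'E'
from h import *
print(manip.get_obs()); print(manip.grip_point_offset)
for n in('scene','top','wrist'):
    im,d,c=shot(n,n+'0'); print(n,c)
E
```

```text
pics
{'clock': 0.0, 'joint_pos': array([ 1.22841569,  0.33286955, -0.06468056,  1.46095404,  0.02159171,
        1.34987534, -0.08854491]), 'joint_velocities': array([-0.00054294,  0.00035958,  0.00030679, -0.00081993,  0.001855  ,
       -0.00035932, -0.00017967]), 'tau': array([ 1.33287335e-04, -6.25439501e+01,  4.91973257e-02, -3.91594148e+01,
        1.62901398e-02,  9.98156233e-03,  2.27847846e-05]), 'position': array([ 0.19634341, -0.59296549,  0.23051125]), 'ee_rot': array([ 9.87247997e-01,  1.59188238e-01, -1.43546141e-04, -6.90881057e-04]), 'ft_force': array([ 0.23094327, -0.35516322,  0.64073202]), 'torque': array([-0.0476344 ,  0.00586296, -0.01047633]), 'grip_width': 1.000290854273605}
-0.0187
scene {'vfov': 57.573190088044015, 'cx': 251.96233051788255, 'cy': 189.4795635117375, 'position': array([ 1.14756627, -0.00293186,  0.9581377 ]), 'rotation': array([ 0.67228574,  0.67417983, -0.22263731, -0.20963319])}
top {'vfov': 50.284720992466916, 'cx': 259.2666933926573, 'cy': 194.84872135624028, 'position': array([ 0.30317963, -0.01420375,  1.24168865]), 'rotation': array([-0.68664175,  0.7198729 , -0.07556148,  0.06779806])}
wrist {'vfov': 65.70646984690485, 'cx': 252.29797640115777, 'cy': 196.79414049070522, 'position': array([ 0.27675957, -0.56662969,  0.37411478]), 'rotation': array([ 0.79929437, -0.57735229, -0.09831816,  0.13463429])}
```

View pics/scene0.png

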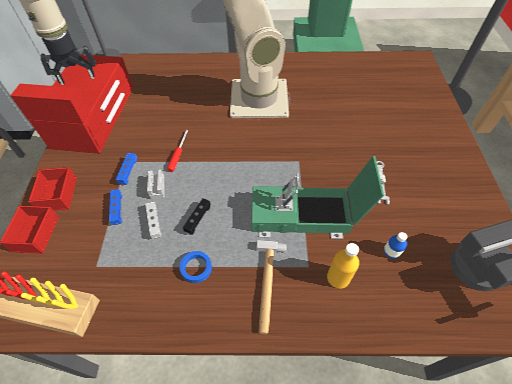

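View pics/top0.png

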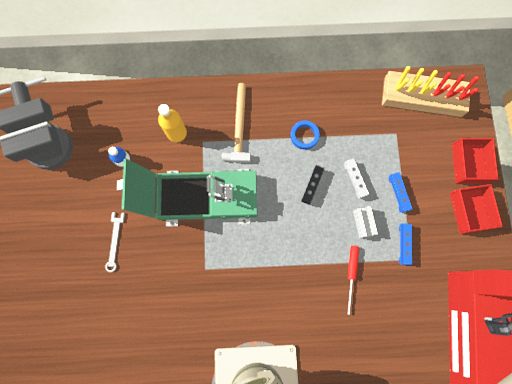

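View pics/wrist0.png

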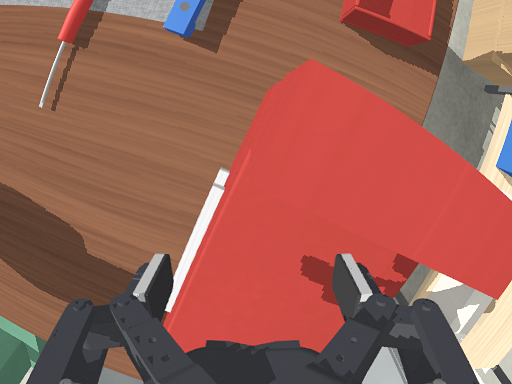

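```bash
cat >> h.py <<'E'
from scipy.spatial.transform import Rotation as R
class V:
    def __init__(s,f):
        z=np.load('pics/'+f+'.npz'); s.im=z['im'];s.d=z['d'];s.p=z['pos'];s.R=R.from_quat(z['rot']).as_matrix()
        s.f=192/np.tan(np.radians(float(z['vf']))/2);s.cx=float(z['cx']);s.cy=float(z['cy']);s.w=f.startswith('w')
    def ray(s,u,v):
        u=np.asarray(u,float);v=np.asarray(v,float)
        x=(u-s.cx)/s.f;y=(v-s.cy)/s.f
        if s.w:
            r=np.hypot(x,y)+1e-12; k=np.tan(r)/r; x=x*k;y=y*k
        return np.stack([x,y,np.ones_like(x)],-1)@s.R.T
    def pt(s,u,v):   # from depth
        dd=s.d[np.asarray(v).astype(int),np.asarray(u).astype(int)]
        return s.p+s.ray(u,v)*np.asarray(dd)[...,None]
    def plane(s,u,v,z):
        r=s.ray(u,v); return s.p+r*((z-s.p[2])/r[...,2])[...,None]
    def proj(s,P):
        q=(np.asarray(P)-s.p)@s.R; x=q[...,0]/q[...,2];y=q[...,1]/q[...,2]
        if s.w:
            r=np.hypot(x,y)+1e-12;k=np.arctan(r)/r;x=x*k;y=y*k
        return np.stack([x*s.f+s.cx,y*s.f+s.cy],-1)
    def cloud(s):
        v,u=np.mgrid[0:384,0:512]; return s.pt(u,v)
def crop(f,x0,x1,y0,y1,k,out):
    im=cv2.imread('pics/'+f+'.png')[y0:y1,x0:x1]; cv2.imwrite('pics/'+out+'.png',cv2.resize(im,None,fx=k,fy=k,interpolation=cv2.INTER_CUBIC))
E
python3 - <<'E'
from h import *
crop('top0',290,430,140,280,4,'c1'); crop('top0',110,270,150,240,5,'c2'); crop('scene0',240,400,150,250,5,'c3')
t=V('top0');C=t.cloud()
print('table',np.median(C[250:300,20:80,2]), t.pt([250,230,300],[280,50,250]))
# bar: metal mask near (357,180)
for n,(x0,x1,y0,y1) in dict(bar=(338,376,150,204),vb=(350,384,202,244)).items():
    P=C[y0:y1,x0:x1].reshape(-1,3); I=t.im[y0:y1,x0:x1].reshape(-1,3).astype(int)
    m=P[:,2]>0.02; Q=P[m]; print(n,m.sum(),np.percentile(Q[:,2],[5,50,95]))
    h=np.percentile(Q[:,2],60); Q=Q[(abs(Q[:,2]-h)<.006)]
    r=cv2.minAreaRect((Q[:,:2]*1000).astype(np.float32)); print(r,Q[:,:2].mean(0))
E
```

```text
table -0.000457975646186104 [[ 0.30175302  0.00570874  0.00432889]
 [ 1.51034515  0.07256282 -0.74759988]
 [ 0.38319335 -0.148947   -0.00204436]]
bar 411 [0.02581276 0.03412666 0.0394563 ]
((593.2899780273438, -333.73492431640625), (119.94032287597656, 30.49970054626465), 17.171491622924805) [ 0.59294808 -0.33280022]
vb 487 [0.02154757 0.04393545 0.05175339]
((456.45404052734375, -345.95257568359375), (84.35476684570312, 45.71561813354492), 8.78087043762207) [ 0.4561146  -0.34531085]
```

View pics/c1.png

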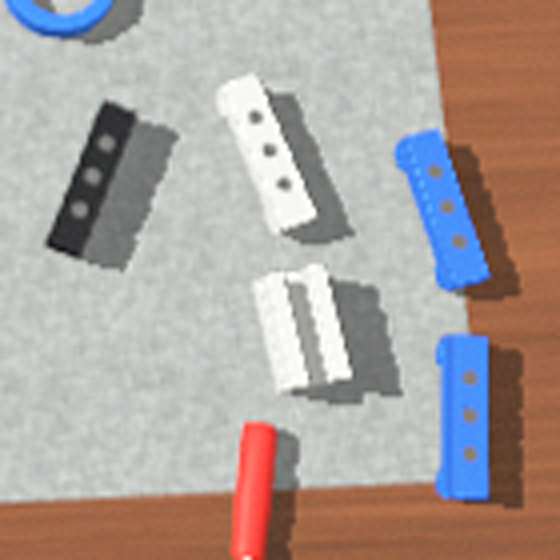

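View pics/c2.png

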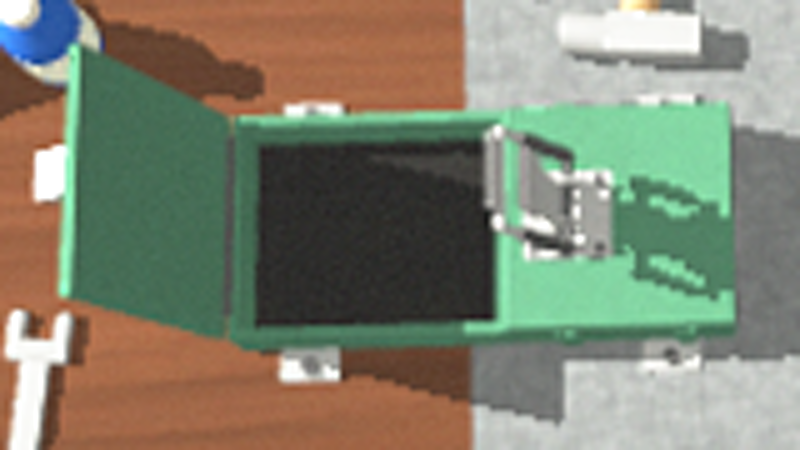

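View pics/c3.png

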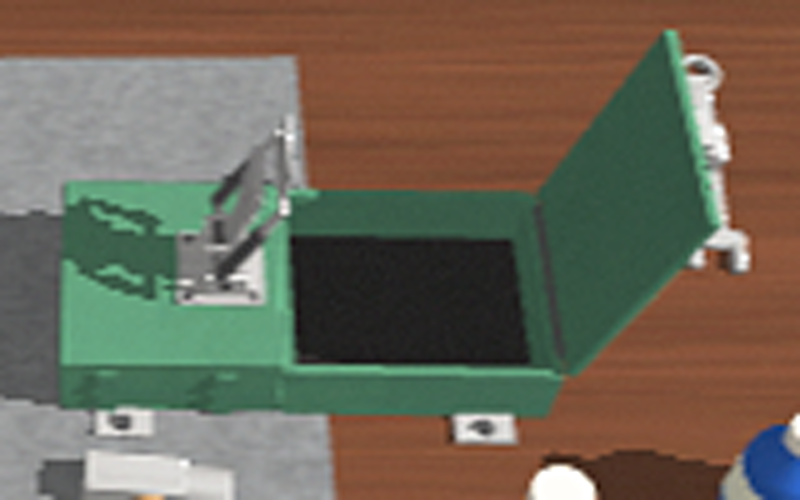

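Candidates for the bar: silver bar at top view (357,180), silver V-block with a channel (366,222), black bar (313,185), and blue bars (400,192) and (405,243). I choose (357,180): it is plain steel, solid with three holes, and measures 120x30 mm. Next I'll measure the case.

Run:
```python
from h import *
for n in('top0','scene0'):
    t=V(n);C=t.cloud();hsv=cv2.cvtColor(t.im,cv2.COLOR_RGB2HSV)
    g=cv2.inRange(hsv,(65,60,40),(90,255,255))>0
    g&=(abs(C[...,1]-.25)<.35)&(C[...,0]>.25)&(C[...,0]<.8)&(C[...,2]<.3)
    print(n,g.sum())
    m=g&(abs(C[...,2]-.058)<.006)
    # keep deck component
    k,l,s,_=cv2.connectedComponentsWithStats(m.astype(np.uint8))
    for i in range(1,k):
        if s[i,4]>60:
            Q=C[l==i]; print(s[i],cv2.minAreaRect((Q[:,:2]*1000).astype(np.float32)),np.median(Q[:,2]),Q[:,:2].min(0),Q[:,:2].max(0))
    m=g&(abs(C[...,2]-.050)<.003);Q=C[m];print('rim',len(Q),Q.min(0),Q.max(0))
    m=g&(C[...,2]>.075);Q=C[m]
    c=Q.mean(0);u,s,vt=np.linalg.svd(Q-c);print('lid',len(Q),c,'normal',vt[2],np.degrees(np.arccos(abs(vt[2][2]))),Q.min(0),Q.max(0))
    # latch metal
    m=(hsv[...,1]<60)&(C[...,2]>.07)&(C[...,2]<.25)&(C[...,1]>-.1)&(C[...,1]<.2)&(C[...,0]>.3)&(C[...,0]<.65)
    Q=C[m];print('latch',len(Q),Q.min(0),Q.max(0)); 
    top=Q[Q[:,2]>Q[:,2].max()-.012];print(top.mean(0),len(top))
    # others
    print('mat z',np.median(C[(hsv[...,1]<30)&(abs(C[...,2])<.01)&(C[...,1]<-.05)&(C[...,1]>-.3)&(C[...,0]>.35)&(C[...,0]<.5)][:,2]))
```

```text
top0 3984
[ 208  170   49   46 1528] ((558.6718139648438, 46.793495178222656), (141.54725646972656, 136.3356475830078), 87.9543228149414) 0.05826729836881772 [ 0.48888594 -0.02392067] [0.62661433 0.11991348]
rim 267 [ 0.4870938  -0.02229717  0.04706876] [0.6285937  0.27872974 0.05299298]
lid 1377 [0.56063366 0.29821427 0.15111749] normal [ 0.07675194  0.91628773 -0.39309786] 66.8526046505051 [0.49546679 0.06656811 0.07510201] [0.62902344 0.32340171 0.21355816]
latch 283 [0.5278277  0.04988678 0.07009316] [0.58813007 0.10471797 0.18862006]
[0.55907017 0.10294937 0.18480784] 15
mat z 0.0009486092781583189
scene0 4164
[ 252  186   46   39 1256] ((558.0545654296875, 46.280845642089844), (138.63246154785156, 137.30760192871094), 88.05935668945312) 0.059987683066555664 [ 0.4886289  -0.02270317] [0.62782808 0.11545238]
rim 320 [ 0.49148091 -0.01932272  0.04700206] [0.62978785 0.27527359 0.05299647]
lid 1250 [0.57030712 0.2978568  0.15150918] normal [-0.01746516  0.92331716 -0.38364096] 67.44060500674222 [0.49759268 0.06290191 0.07504272] [0.63171656 0.33354111 0.21315823]
latch 279 [0.52876511 0.06161822 0.07034984] [0.59065049 0.10528636 0.18994719]
[0.55821893 0.10326188 0.18476105] 23
mat z 0.002926473095914095
```

Run:
```python
from h import *
for n in('top0','scene0'):
    t=V(n);C=t.cloud();hsv=cv2.cvtColor(t.im,cv2.COLOR_RGB2HSV)
    g=cv2.inRange(hsv,(65,60,40),(90,255,255))>0
    m=g&(abs(C[...,2]-.059)<.005)&(C[...,0]>.4)&(C[...,0]<.7)&(C[...,1]<.13)&(C[...,1]>-.06)
    Q=C[m]
    b=np.round(Q[:,1]/.004).astype(int)
    lo=[];hi=[]
    for k in range(-2,24):
        q=Q[b==k]
        if len(q)>10: lo.append((k*.004,q[:,0].min()));hi.append((k*.004,q[:,0].max()))
    lo=np.array(lo);hi=np.array(hi)
    for a in(lo,hi):
        p=np.polyfit(a[:,0],a[:,1],1);r=a[:,1]-np.polyval(p,a[:,0]);p=np.polyfit(a[abs(r)<.003,0],a[abs(r)<.003,1],1);print(n,'x edge at y=.047',np.polyval(p,.047),'slope deg',np.degrees(np.arctan(p[0])))
    b=np.round(Q[:,0]/.004).astype(int);e=[];f=[]
    for k in range(125,154):
        q=Q[b==k]
        if len(q)>5: e.append((k*.004,q[:,1].min()));f.append((k*.004,q[:,1].max()))
    for a in (e,f):
        a=np.array(a);p=np.polyfit(a[:,0],a[:,1],1);print('y edge at .558',np.polyval(p,.558),np.median(a[:,1]),np.degrees(np.arctan(p[0])))
    m=g&(C[...,2]>.08)&(C[...,1]>.2)&(C[...,1]<.4)&(C[...,0]>.4)&(C[...,0]<.7);Q=C[m]
    c=np.median(Q,0)
    p=np.linalg.lstsq(np.c_[Q[:,0],Q[:,2],np.ones(len(Q))],Q[:,1],rcond=None)[0];r=Q[:,1]-np.c_[Q[:,0],Q[:,2],np.ones(len(Q))]@p
    print('lid y=ax+bz+c',p,'lean deg',np.degrees(np.arctan(p[1])),'rms',r.std(),'y at z.05',p@[.565,.05,1],Q.min(0),Q.max(0))
```

```text
top0 x edge at y=.047 0.4923101135582921 slope deg 1.1454975246568917
top0 x edge at y=.047 0.6231324134838045 slope deg 1.9291522919867865
y edge at .558 -0.022259066482359993 -0.022492497919082526 -1.0690781463059809
y edge at .558 0.10578350839559059 0.1090612945324841 -3.3414619077738825
lid y=ax+bz+c [-0.02162758  0.26204725  0.27320718] lean deg 14.684032525240621 rms 0.0016176120957370756 y at z.05 0.2740899660194743 [0.49546679 0.27979926 0.08015463] [0.62902344 0.32340171 0.21355816]
scene0 x edge at y=.047 0.4990147311985509 slope deg 15.424420415722597
scene0 x edge at y=.047 0.6250386141901682 slope deg 1.2638740066285736
y edge at .558 -0.020984240690207497 -0.019947378755894148 -1.4437390030133588
y edge at .558 0.10722098845717289 0.10823341527226908 1.9073393222614687
lid y=ax+bz+c [-0.01249292  0.26320359  0.26747855] lean deg 14.74601164319849 rms 0.0017911678029527479 y at z.05 0.2735802302354058 [0.49759268 0.2800897  0.08000961] [0.63171656 0.33354111 0.21315823]
```

```bash
python3 -m pendant '[[1.2,-0.3,0,0,0],[2.6,-0.7,0,0,0],[4.1,-1.1,0,0,0],[5.5,-1.5,0,0,0],[6.5,-1.8,0,0,0]]' 60; python3 -m pendant '[[1.4,-0.4,0,0,0],[2.8,-0.7,0,0,0],[3.8,-1,0,0,0],[4.3,-1.2,0,0,0],[4.3,-1.2,0,0,0]]'
python3 - <<'E'
from h import *
shot('wrist','w1');print(manip.get_obs()['position'],R.from_quat(manip.get_obs()['ee_rot']).as_matrix())
E
```

```text
clock: 0.78
position: [0.423, -0.4409, 0.2311]
ee_rot: [0.987, 0.16, 0.0, -0.0]
ft_force: [0.0, -1.2, 1.0]
grip_width: 1.005
clock: 1.4
position: [0.5692, -0.3427, 0.2309]
ee_rot: [0.987, 0.16, -0.0, -0.0]
ft_force: [0.0, -1.1, -0.3]
grip_width: 1.001
[ 0.56801103 -0.34448544  0.2311117 ] [[ 9.49462726e-01  3.13878576e-01 -8.78455316e-04]
 [ 3.13878200e-01 -9.49463103e-01 -5.40387087e-04]
 [-1.00367684e-03  2.37349423e-04 -9.99999468e-01]]
```

View pics/w1.png

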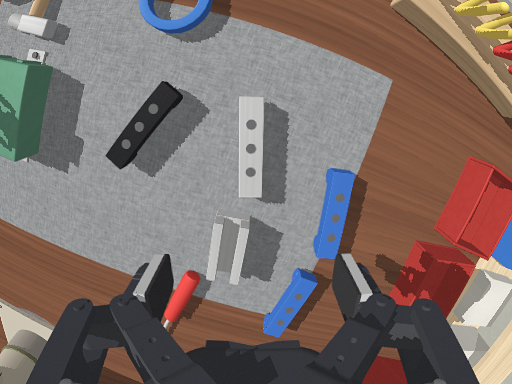

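Run:
```python
from h import *
w=V('w1');C=w.cloud()
P=C[85:210,225:285].reshape(-1,3);m=(P[:,2]>.028)&(P[:,2]<.045);Q=P[m]
print(m.sum(),np.median(Q[:,2]),cv2.minAreaRect((Q[:,:2]*1000).astype(np.float32)),np.median(C[100:190,190:225,2]))
hs=cv2.cvtColor(w.im,cv2.COLOR_RGB2GRAY)
mk=np.zeros_like(hs);mk[85:210,225:285]=(hs[85:210,225:285]>195)
k,l,s,_=cv2.connectedComponentsWithStats(mk);i=1+np.argmax(s[1:,4]);v,u=np.where(l==i)
q=w.plane(u,v,.036);print(s[i],cv2.minAreaRect((q[:,:2]*1000).astype(np.float32)))
o=manip.get_obs();Rm=R.from_quat(o['ee_rot']).as_matrix()
c,sz,a=cv2.minAreaRect((Q[:,:2]*1000).astype(np.float32));b=np.r_[np.array(c)/1000,.009]
print('delta tool units',Rm.T@(b-o['position'])/.04,'tool x az',np.degrees(np.arctan2(Rm[1,0],Rm[0,0])))
```

```text
2446 0.03487419988294366 ((593.6903076171875, -332.6734619140625), (119.14159393310547, 27.96828842163086), 17.898387908935547) 0.00155874686472518
[239  97  24 100 842] ((593.2553100585938, -331.9518737792969), (117.17263793945312, 26.079940795898438), 17.84123992919922)
delta tool units [ 0.7077993  -0.08018954  5.552066  ] tool x az 18.293114602292633
```

```bash
python3 -m pendant '[[0.7,-0.08,1.4,0.07,0],[0.7,-0.08,2.8,0.07,0],[0.7,-0.08,4.0,0.07,0],[0.7,-0.08,4.7,0.07,0],[0.7,-0.08,4.7,0.07,0]]' 60; python3 -m pendant '[[0,0,0.5,0,0],[0,0,0.85,0,0],[0,0,0.85,0,0]]'
python3 - <<'E'
from h import *
shot('wrist','w2');print(manip.get_obs()['position'])
E
```

```text
clock: 2.08
position: [0.5913, -0.3335, 0.0412]
ee_rot: [0.988, 0.154, -0.002, -0.001]
ft_force: [-0.3, 0.1, 0.7]
grip_width: 0.997
clock: 2.45
position: [0.5937, -0.3315, 0.0081]
ee_rot: [0.988, 0.156, -0.001, -0.001]
ft_force: [-0.1, 0.2, 0.8]
grip_width: 0.996
[ 0.59425736 -0.33171136  0.00909236]
```

View pics/w2.png

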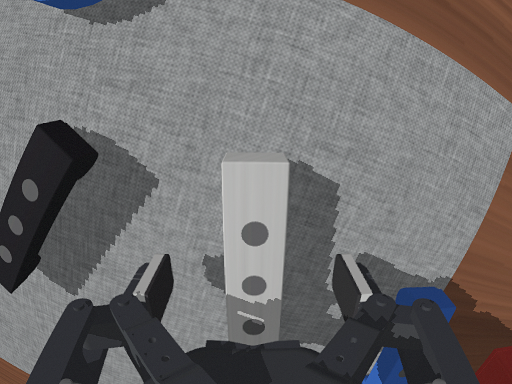

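```bash
python3 -m pendant '[[0,0,0,0,1],[0,0,0,0,1],[0,0,0,0,1],[0,0,0,0,1],[0,0,0,0,1]]' 60; python3 -m pendant '[[0,0,0,0,1],[0,0,0,0,1],[0,0,-0.3,0,1],[0,0,-0.6,0,1],[0,0,-1,0,1]]'
python3 - <<'E'
from h import *
shot('wrist','w3')
E
```

```text
clock: 3.12
position: [0.5948, -0.332, 0.0099]
ee_rot: [0.988, 0.156, 0.0, 0.0]
ft_force: [-0.4, -0.1, 4.9]
grip_width: 0.315
clock: 3.75
position: [0.5941, -0.3315, 0.0498]
ee_rot: [0.988, 0.156, -0.0, -0.0]
ft_force: [0.1, -0.2, -4.6]
grip_width: 0.314
```

View pics/w3.png

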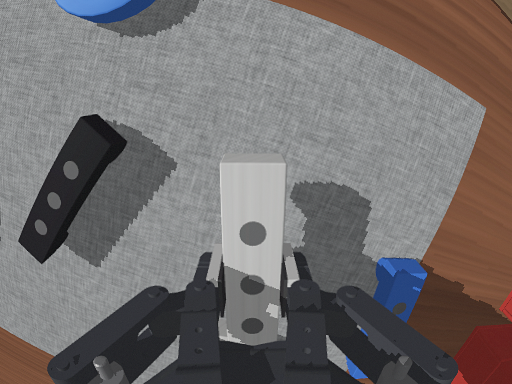

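```bash
python3 -m pendant '[[0,0,-1.4,0,1],[0,0,-2.8,-1.7,1],[0,0,-4.2,-3.4,1],[0,0,-5.3,-5.1,1],[0,0,-5.3,-6.8,1]]'; python3 -m pendant '[[0,0,0,-1.7,1],[0,0,0,-3.4,1],[0,0,0,-5,1],[0,0,0,-5,1]]'
python3 - <<'E'
from h import *
o=manip.get_obs();Rm=R.from_quat(o['ee_rot']).as_matrix()
print(o['position'],'az',np.degrees(np.arctan2(Rm[1,0],Rm[0,0])), Rm.T@(np.array([.5624,.1835,.26])-o['position'])/.04,o['joint_pos'])
E
```

```text
clock: 4.42
position: [0.596, -0.3323, 0.2669]
ee_rot: [0.87, 0.493, 0.002, 0.003]
ft_force: [0.4, -0.2, -6.5]
grip_width: 0.318
clock: 4.92
position: [0.5943, -0.3318, 0.2615]
ee_rot: [0.715, 0.699, 0.0, 0.0]
ft_force: [-0.4, -0.5, -5.9]
grip_width: 0.313
[ 0.59427143 -0.33181259  0.26154917] az 88.63552198242859 [12.86018799 -1.10333402  0.03878608] [ 0.76585814  0.48890623 -0.48681427  1.2243343   0.22241321  1.47994222
  0.2844049 ]
```

```bash
python3 -m pendant '[[1.5,-0.15,0,0,1],[3,-0.3,0,0,1],[4.5,-0.45,0,0,1],[6,-0.6,0,0,1],[7.2,-0.7,0,0,1]]'; python3 -m pendant '[[1,-0.1,0,0,1],[2.3,-0.2,0,0,1],[3,-0.3,0,0,1],[3.3,-0.35,0,0,1],[3.3,-0.35,0,0,1]]'
python3 - <<'E'
from h import *
shot('wrist','w4');shot('top','top1');crop('top1',110,270,150,240,5,'c4')
print(manip.get_obs()['position'])
E
```

```text
clock: 5.55
position: [0.5725, -0.0403, 0.262]
ee_rot: [0.716, 0.698, 0.0, 0.0]
ft_force: [0.4, -0.1, -5.7]
grip_width: 0.315
clock: 6.18
position: [0.562, 0.089, 0.2615]
ee_rot: [0.716, 0.699, -0.0, 0.0]
ft_force: [-0.9, -1.1, -4.9]
grip_width: 0.311
[0.56233255 0.08721797 0.26123485]
```

View pics/w4.png

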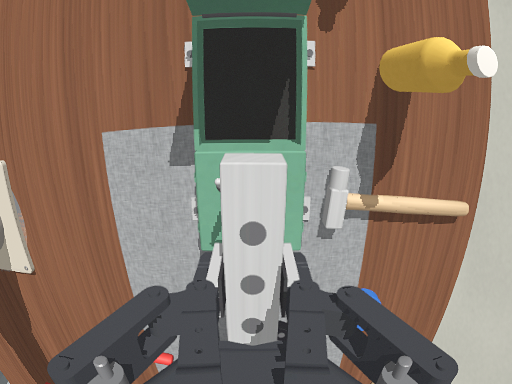

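View pics/c4.png

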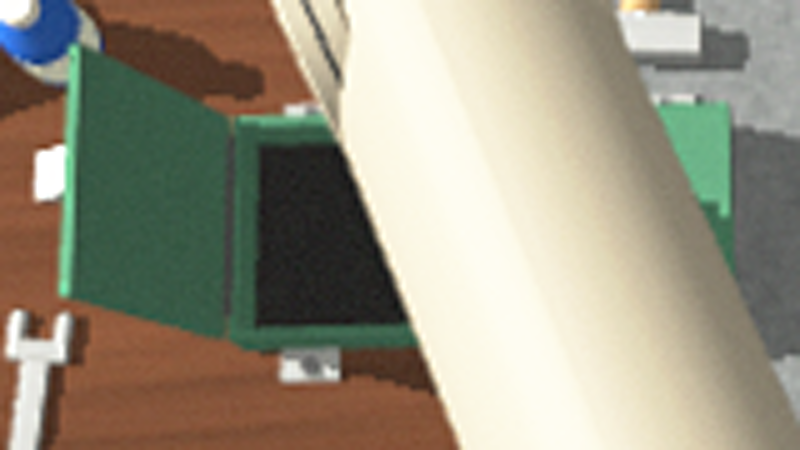

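Run:
```python
from h import *
w=V('w4');C=w.cloud();hsv=cv2.cvtColor(w.im,cv2.COLOR_RGB2HSV)
g=cv2.inRange(hsv,(65,60,40),(90,255,255))>0
m=g&(abs(C[...,2]-.050)<.004)&(C[...,1]>.11)&(C[...,1]<.3)
Q=C[m];print('rim',len(Q),cv2.minAreaRect((Q[:,:2]*1000).astype(np.float32)))
# side edges by row
A=[]
for v in range(40,140,8):
    us=np.where(m[v])[0]; A.append((C[v,us[0]],C[v,us[-1]]))
A=np.array(A)
for k in(0,1):
    p=np.polyfit(A[:,k,1],A[:,k,0],1);print('x edge',np.polyval(p,.2),np.degrees(np.arctan(p[0])))
f=(C[...,2]<.015)&(hsv[...,2]<70);f[:,:195]=0;f[:,306:]=0;f[150:]=0
Q=C[f];print('floor',len(Q),np.median(Q[:,2]),cv2.minAreaRect((Q[:,:2]*1000).astype(np.float32)))
# deck/compartment edge
d=g&(abs(C[...,2]-.058)<.003)&(C[...,1]<.13);Q=C[d];print('deck',Q.min(0),Q.max(0),np.median(Q[:,2]))
for u in(205,212,292,298):
    vs=np.where(d[:,u])[0];print(u,C[vs[0],u],C[vs[-1],u])
lm=g&(C[...,2]>.07)&(C[...,1]>.24);Q=C[lm];print('lid',len(Q),Q.min(0) if len(Q) else 0)
```

```text
rim 2434 ((560.5321044921875, 194.19723510742188), (167.4148712158203, 134.9539031982422), 88.81456756591797)
x edge 0.4940809761131328 1.1615682517768902
x edge 0.6273576391993603 1.3591369631893588
floor 10177 0.007639753924506665 ((560.6705932617188, 193.85205078125), (151.8059539794922, 122.09807586669922), 88.8843994140625)
deck [ 0.48958213 -0.02297493  0.05500073] [0.62570051 0.11255865 0.06094613] 0.05879361603625888
205 [0.50566789 0.11201503 0.05682683] [ 0.495262   -0.02131344  0.05760999]
212 [0.5139752  0.11147636 0.0556901 ] [ 0.50514215 -0.01919953  0.0587027 ]
292 [0.60943187 0.10945698 0.0574208 ] [ 0.6117407  -0.01794668  0.06008283]
298 [0.61696006 0.11025121 0.05547115] [ 0.62041848 -0.02297493  0.05722849]
lid 798 [0.4959434  0.27859619 0.07000141]
```

```bash
python3 -m pendant '[[1.2,-0.05,0,0,1],[2.2,-0.1,0,0,1],[2.5,-0.1,1,0,1],[2.5,-0.1,2.2,0,1],[2.5,-0.1,3.2,0,1]]'; python3 -m pendant '[[0,0,0.8,0,1],[0,0,1.6,0,1],[0,0,2,0,1],[0,0,2.2,0,1]]'
python3 - <<'E'
from h import *
shot('wrist','w5')
o=manip.get_obs();print(o['position'],o['ft_force'])
E
```

```text
clock: 6.9
position: [0.5606, 0.187, 0.1313]
ee_rot: [0.716, 0.698, -0.001, 0.0]
ft_force: [0.0, -0.8, -5.5]
grip_width: 0.313
clock: 7.4
position: [0.5606, 0.1882, 0.0449]
ee_rot: [0.716, 0.698, -0.0, 0.0]
ft_force: [-0.1, 0.1, -3.7]
grip_width: 0.314
[0.56037057 0.18841012 0.04444702] [-0.94294094 -0.90318675 -6.10753919]
```

View pics/w5.png

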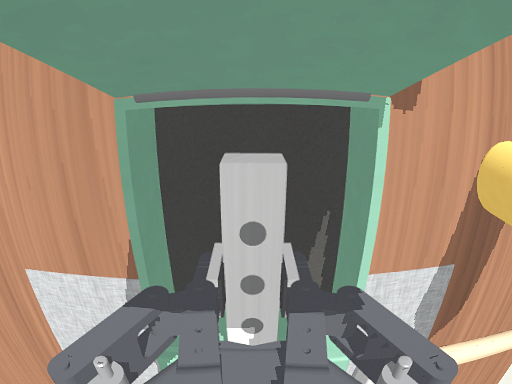

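```bash
python3 -m pendant '[[0,0,0.4,0,1],[0,0,0.6,0,1],[0,0,0.7,0,1],[0,0,0.72,0,1],[0,0,0.72,0,1]]'; python3 -m pendant '[[0,0,0.05,0,1],[0,0,0.05,0,1]]'
```

```text
clock: 8.07
position: [0.5605, 0.1893, 0.0168]
ee_rot: [0.715, 0.699, 0.0, 0.0]
ft_force: [-0.6, -0.7, -5.1]
grip_width: 0.318
clock: 8.32
position: [0.5607, 0.1893, 0.0158]
ee_rot: [0.715, 0.699, 0.0, 0.001]
ft_force: [-4.4, -1.9, 7.1]
grip_width: 0.313
```

Contact with the floor (the force turned upward). I release partway and lift.

```bash
python3 -m pendant '[[0,0,0,0,0.5],[0,0,0,0,0.5],[0,0,0,0,0.45],[0,0,0,0,0.45]]'; python3 -m pendant '[[0,0,-0.5,0,0.45],[0,0,-1.5,0,0.45],[0,0,-3,0,0.45],[0,0,-4.5,0,0.45],[0,0,-5.6,0,0.45]]'; python3 -m pendant '[[0,0,-0.4,0,0.5],[0,0,-0.4,0,0.5]]'
python3 - <<'E'
from h import *
shot('wrist','w6')
o=manip.get_obs();print(o['position'],o['ft_force'])
E
```

```text
clock: 8.82
position: [0.5603, 0.1892, 0.0145]
ee_rot: [0.715, 0.699, 0.0, 0.0]
ft_force: [0.2, 0.4, 0.5]
grip_width: 0.553
clock: 9.45
position: [0.5604, 0.1898, 0.243]
ee_rot: [0.715, 0.699, 0.002, 0.001]
ft_force: [0.5, -0.1, 0.0]
grip_width: 0.549
clock: 9.7
position: [0.5604, 0.1894, 0.2556]
ee_rot: [0.715, 0.699, 0.001, 0.001]
ft_force: [0.4, -0.2, -0.6]
grip_width: 0.501
[0.55995715 0.18901879 0.25405569] [-0.02868436 -0.18175631 -0.71336775]
```

View pics/w6.png

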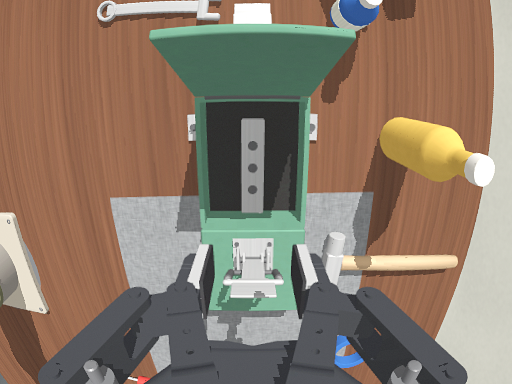

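```bash
python3 -m pendant '[[0.8,-0.3,0,0,1],[2,-0.6,0,0,1],[3.2,-0.9,0,0,1],[4,-1.05,0,0,1],[4,-1.05,0,0,1]]' 40; python3 -m pendant '[[0,0,0,0,1],[0,0,0,0,1]]'
python3 - <<'E'
from h import *
shot('wrist','w7');shot('scene','scene7');crop('scene7',240,440,60,260,3.8,'c7')
o=manip.get_obs();print(o['position'],o['ft_force'])
E
```

```text
clock: 10.38
position: [0.5194, 0.3527, 0.2523]
ee_rot: [0.713, 0.701, -0.001, -0.001]
ft_force: [-0.6, -0.3, 0.0]
grip_width: -0.001
clock: 10.62
position: [0.5225, 0.3485, 0.2539]
ee_rot: [0.716, 0.698, -0.001, 0.0]
ft_force: [0.4, -0.1, 0.2]
grip_width: -0.001
[0.52241928 0.34888077 0.25431783] [ 0.04204639 -0.11060644 -0.90675311]
```

View pics/w7.png

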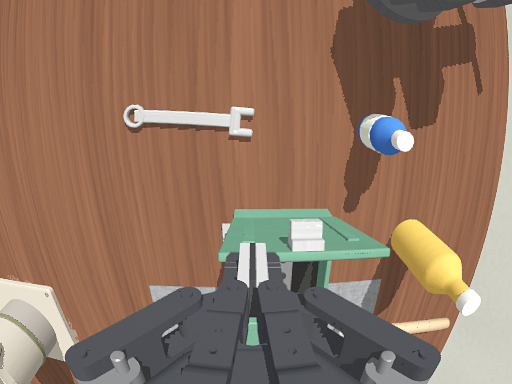

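View pics/c7.png

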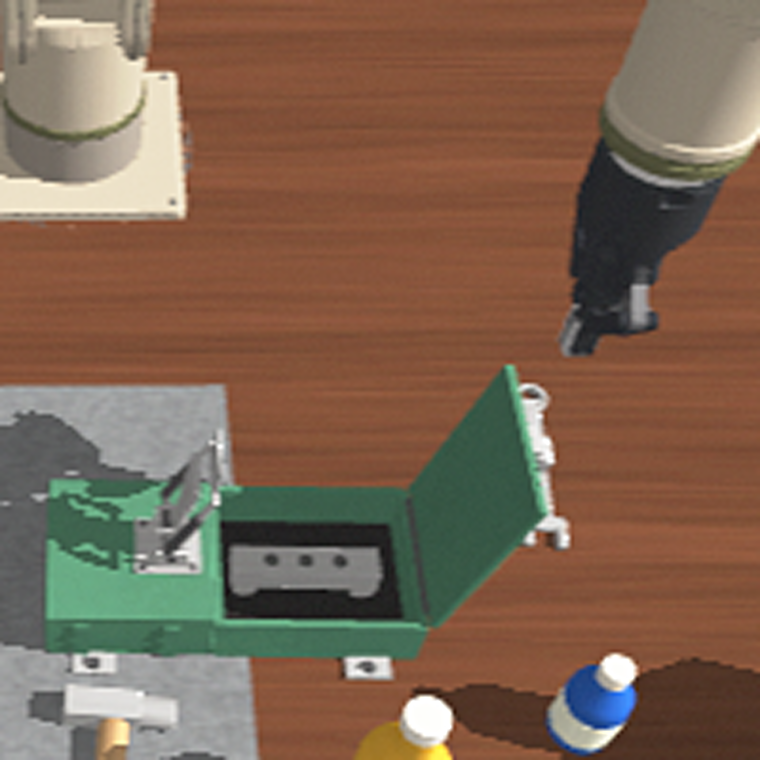

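```bash
python3 -m pendant '[[0,0,0.8,0,1],[0,0,1.6,0,1],[0,0,2.2,0,1],[0,0,2.2,0,1]]'; python3 -m pendant '[[-0.4,0,0,0,1],[-0.8,0,0,0,1],[-1.2,0,0,0,1],[-1.6,0,0,0,1],[-1.6,0,0,0,1]]'
python3 - <<'E'
from h import *
shot('scene','scene8');crop('scene8',240,440,60,260,3.8,'c8')
o=manip.get_obs();print(o['position'],o['ft_force'])
E
```

```text
clock: 11.22
position: [0.5215, 0.3487, 0.1649]
ee_rot: [0.715, 0.699, -0.002, -0.0]
ft_force: [0.2, 0.4, 0.9]
grip_width: 0.001
clock: 11.85
position: [0.5216, 0.2841, 0.1679]
ee_rot: [0.716, 0.698, 0.001, 0.001]
ft_force: [-0.0, 0.1, -0.7]
grip_width: -0.003
[0.52102723 0.28478675 0.16725212] [-0.26941608 -0.01304091  0.24027099]
```

View pics/c8.png

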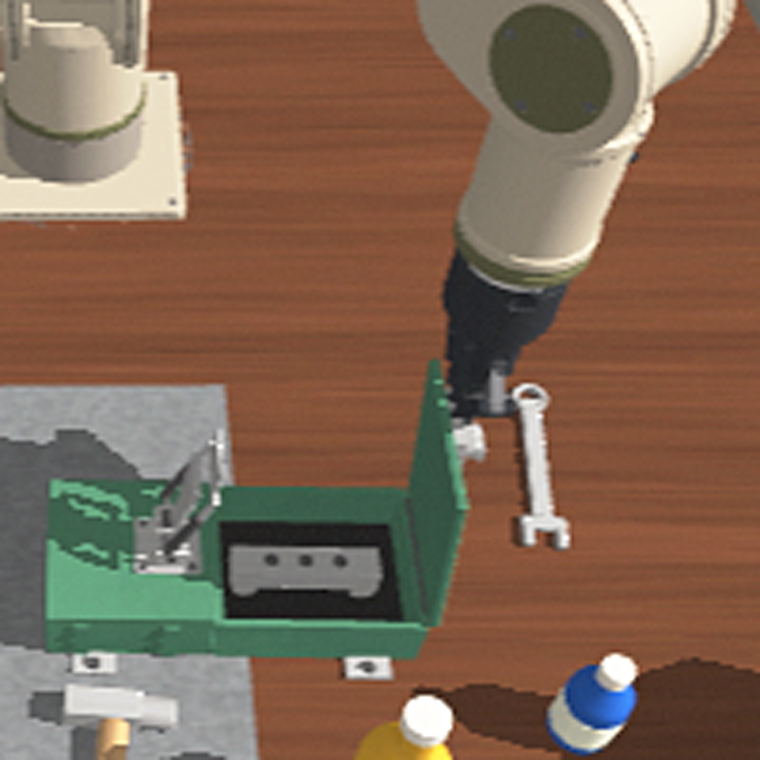

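```bash
python3 -m pendant '[[-0.3,0,0,0,1],[-0.6,0,0.1,0,1],[-0.9,0,0.2,0,1],[-1.2,0,0.32,0,1],[-1.2,0,0.32,0,1]]'; python3 -m pendant '[[-0.3,0,0.18,0,1],[-0.6,0,0.4,0,1],[-0.8,0,0.7,0,1],[-0.95,0,1.05,0,1],[-0.95,0,1.05,0,1]]'
python3 - <<'E'
from h import *
shot('scene','scene9');crop('scene9',240,440,60,260,3.8,'c9')
o=manip.get_obs();print(o['position'],o['ft_force'])
E
```

```text
clock: 12.52
position: [0.5193, 0.2361, 0.1528]
ee_rot: [0.716, 0.698, -0.001, 0.0]
ft_force: [0.1, -0.4, -0.2]
grip_width: 0.001
clock: 13.15
position: [0.5176, 0.199, 0.11]
ee_rot: [0.715, 0.699, -0.001, -0.001]
ft_force: [-0.3, 0.7, 0.1]
grip_width: 0.002
[0.51793564 0.1997894  0.11084613] [0.5133946  0.50776873 0.62527485]
```

View pics/c9.png

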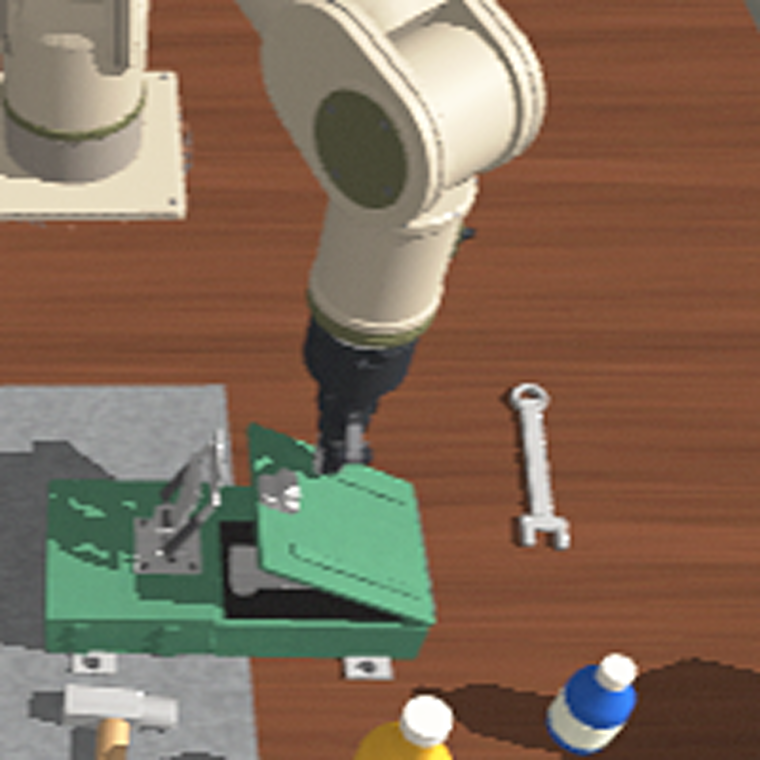

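```bash
python3 -m pendant '[[-0.13,0,0.35,0,1],[-0.27,0,0.65,0,1],[-0.35,0,0.95,0,1],[-0.42,0,1.25,0,1],[-0.42,0,1.3,0,1]]'; python3 -m pendant '[[0,0,0.08,0,1],[0,0,0.15,0,1],[0,0,0.2,0,1],[0,0,0.2,0,1]]'
python3 - <<'E'
from h import *
shot('scene','scene10');crop('scene10',240,440,60,260,3.8,'c10')
o=manip.get_obs();print(o['position'],o['ft_force'])
E
```

```text
clock: 13.82
position: [0.5174, 0.1827, 0.0585]
ee_rot: [0.715, 0.699, -0.001, -0.0]
ft_force: [-0.8, -1.0, 1.8]
grip_width: 0.0
clock: 14.32
position: [0.5182, 0.1831, 0.0571]
ee_rot: [0.715, 0.699, -0.001, 0.002]
ft_force: [-28.6, -15.2, 67.8]
grip_width: -0.003
[0.51823023 0.18306407 0.057108  ] [-27.75203424 -15.09607693  67.47555804]
```

View pics/c10.png

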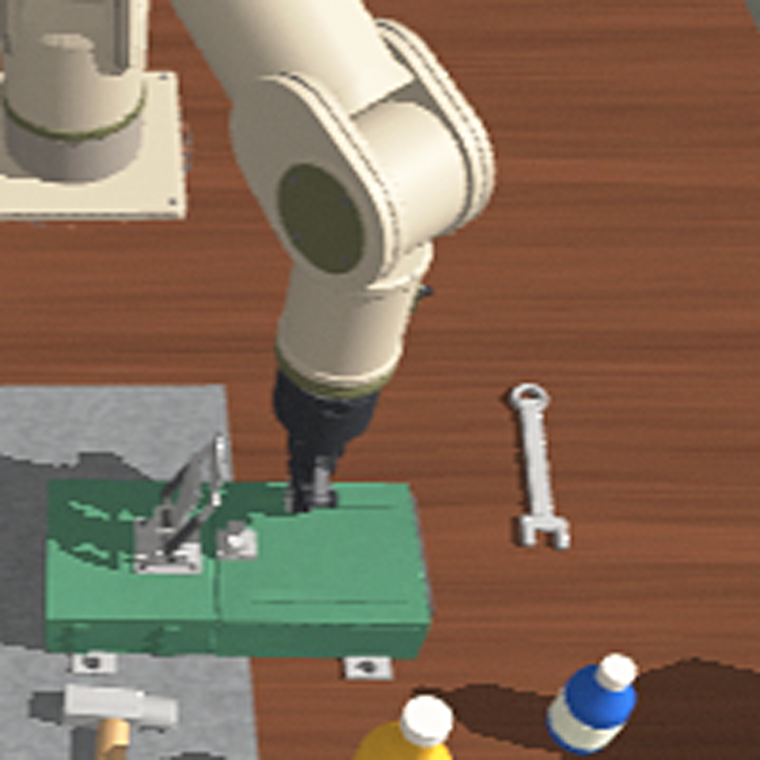

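```bash
python3 -m pendant '[[0,0,-0.6,0,1],[0,0,-2,0,1],[0,0,-3.5,0,1],[0,0,-5,0,1],[0,0,-5.2,0,1]]'
python3 - <<'E'
from h import *
o=manip.get_obs();print(o['position'],o['ft_force'])
shot('wrist','w11');shot('scene','scene11');crop('scene11',240,360,150,250,6,'c11');crop('w11',120,380,120,384,2.2,'c11w')
for n in('scene11','w11','top0'):
    t=V(n);C=t.cloud();hsv=cv2.cvtColor(t.im,cv2.COLOR_RGB2HSV)
    m=(C[...,2]>.075)&(C[...,2]<.2)&(C[...,1]>.02)&(C[...,1]<.12)&(C[...,0]>.52)&(C[...,0]<.60)
    Q=C[m]
    for z in np.arange(.08,.195,.01):
        q=Q[abs(Q[:,2]-z)<.005]
        if len(q):print(n,round(z,3),len(q),'y case',q[:,1].min()-.1262,q[:,1].max()-.1262,'x',q[:,0].min()-.5585,q[:,0].max()-.5585)
E
```

```text
clock: 15.0
position: [0.5196, 0.1846, 0.2644]
ee_rot: [0.715, 0.699, 0.003, 0.002]
ft_force: [-0.3, -0.5, -0.9]
grip_width: 0.0
[0.51960184 0.1845742  0.26440839] [-0.34230011 -0.46922501 -0.85735392]
scene11 0.08 20 y case -0.06459764698210568 -0.04072775917622913 x -0.021543102993958008 0.02292061403322998
scene11 0.09 11 y case -0.061961367200080816 -0.051830746783601445 x -0.012091776716737557 0.029526452309552198
scene11 0.1 50 y case -0.06235053590583832 -0.04928723756425629 x -0.031279834155071407 0.03036317560573809
scene11 0.11 29 y case -0.05753918396843079 -0.04362088837645611 x -0.030394948819280065 0.03211933249356458
scene11 0.12 26 y case -0.05233631352380734 -0.04145108312802384 x -0.029679588741162055 0.03160574093974977
scene11 0.13 13 y case -0.04575368453626148 -0.03901817353175953 x -0.029787413911022687 0.03023163586843014
scene11 0.14 24 y case -0.044599567839230705 -0.03080357250402653 x -0.02628951127557788 0.03163888981934648
scene11 0.15 22 y case -0.04246674754815685 -0.026560465660943985 x -0.02581058658207047 0.02890144481914081
scene11 0.16 47 y case -
[... 2263 characters left out ...]
6582802326936 x -0.03067229741384858 0.03255662545438631
top0 0.14 26 y case -0.04478398976148573 -0.03000029393504923 x -0.02883091388100012 0.02963007186967559
top0 0.15 26 y case -0.04357636158858938 -0.02451457170387482 x -0.028859762738814965 0.028869557161669723
top0 0.16 57 y case -0.041659947343504325 -0.022105147958013924 x -0.027067184005401868 0.029126763658469557
top0 0.17 14 y case -0.026524518250473902 -0.021482030450639955 x -0.01924581902430811 0.019598548389210935
top0 0.18 12 y case -0.025161602849822023 -0.022577598366406826 x -0.018645822659041245 0.0199207941261208
top0 0.19 6 y case -0.023744018485486074 -0.023039642024780163 x -0.014089329880605406 0.016050215565087678
```

View pics/c11.png

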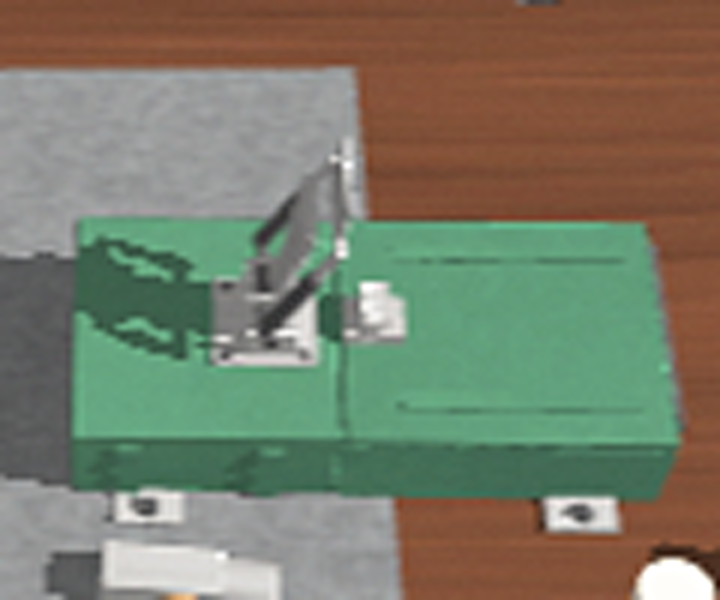

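View pics/c11w.png

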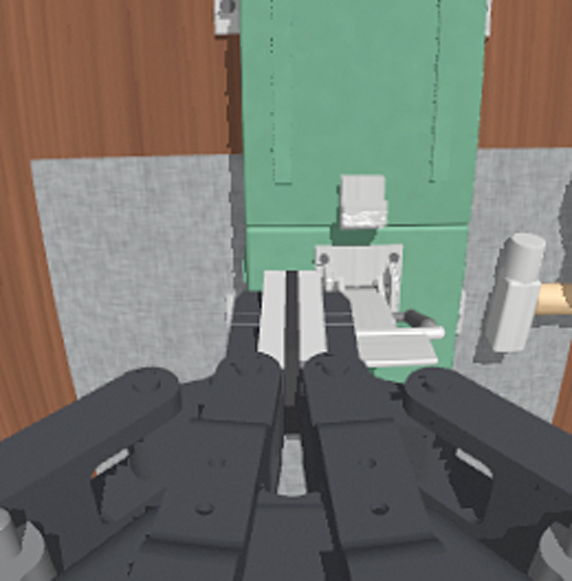

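```bash
python3 -m pendant '[[-0.9,0.3,0,0,1],[-2,0.7,0,0,1],[-2.6,1.03,0,0,1],[-2.6,1.03,0,0,1]]'; python3 -m pendant '[[0,0,1,0,1],[0,0,1.8,0,1],[0,0,2.2,0,1],[0,0,2.2,0,1]]'
python3 - <<'E'
from h import *
o=manip.get_obs();print(o['position'],o['ft_force'],o['position'][1]-.1262)
shot('wrist','w12');shot('scene','scene12');crop('scene12',240,360,130,230,6,'c12');crop('w12',120,380,120,384,2.2,'c12w')
E
```

```text
clock: 15.6
position: [0.557, 0.0756, 0.2574]
ee_rot: [0.716, 0.698, -0.001, -0.001]
ft_force: [1.2, 0.4, -0.0]
grip_width: -0.002
clock: 16.1
position: [0.5561, 0.079, 0.1707]
ee_rot: [0.715, 0.699, -0.001, -0.001]
ft_force: [-0.8, 0.3, 0.7]
grip_width: 0.0
[0.55607727 0.07895729 0.17068523] [-0.78016411  0.31380234  0.68895556] -0.04724271466079309
```

View pics/c12.png

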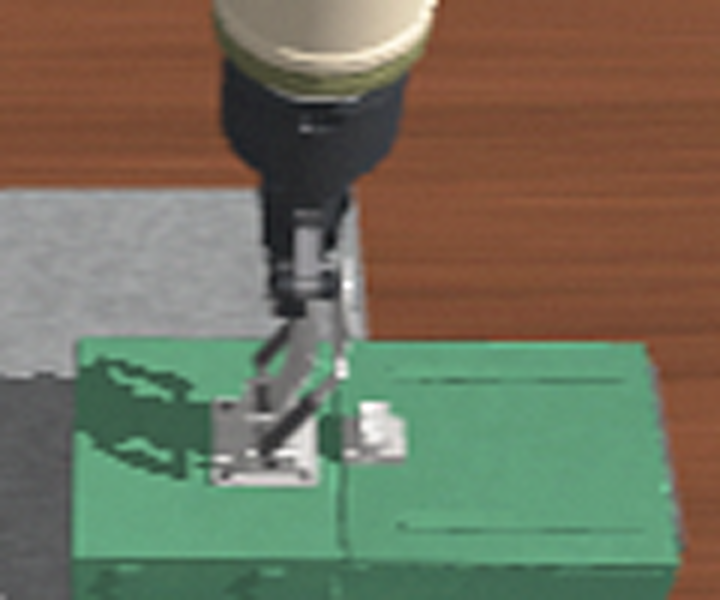

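View pics/c12w.png

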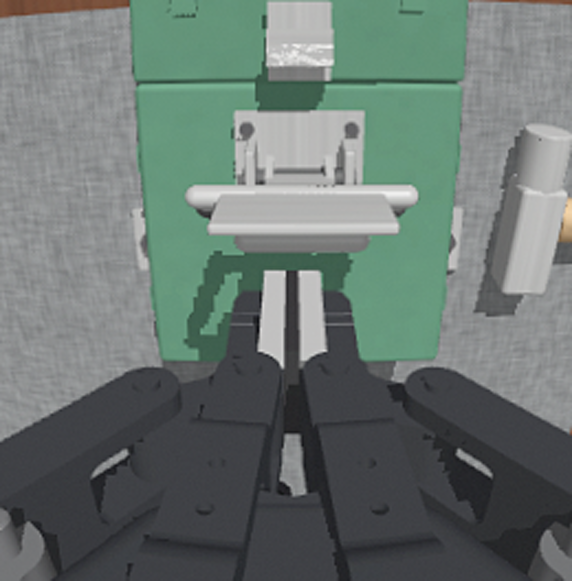

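```bash
python3 -m pendant '[[0.3,0.07,0,0,1],[0.6,0.07,0,0,1],[0.83,0.07,0.07,0,1],[1.13,0.07,0.27,0,1],[1.13,0.07,0.27,0,1]]'
python3 - <<'E'
from h import *
o=manip.get_obs();print(o['position'],o['ft_force'],o['position'][1]-.1262)
shot('wrist','w13');shot('scene','scene13');crop('scene13',240,360,130,230,6,'c13')
E
```

```text
clock: 16.82
position: [0.56, 0.1248, 0.16]
ee_rot: [0.714, 0.7, -0.0, -0.001]
ft_force: [-0.8, 0.5, 0.6]
grip_width: 0.002
[0.56002219 0.1248115  0.15996486] [-0.75240795  0.49191151  0.55883813] -0.001388502637005587
```

View pics/c13.png

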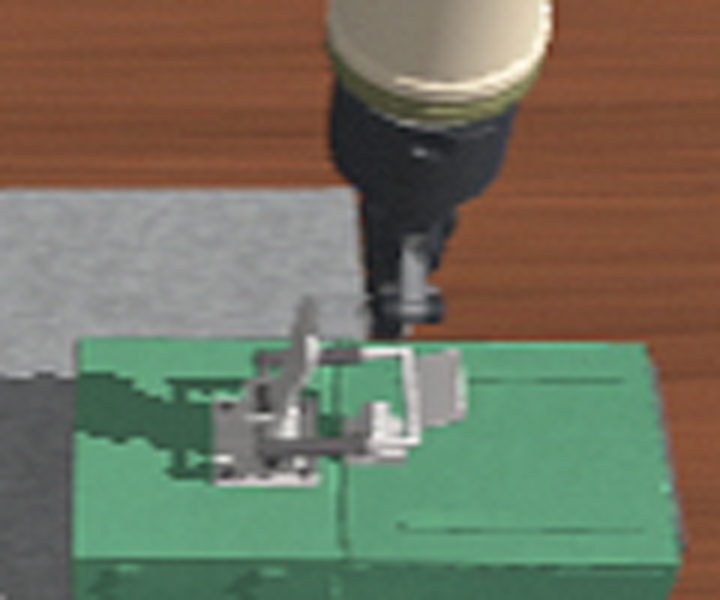

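```bash
python3 -m pendant '[[-0.1,0,-0.4,0,1],[-0.5,0,-0.8,0,1],[-1.0,0,-1.2,0,1],[-1.5,0,-1.8,0,1],[-1.5,0,-1.8,0,1]]'
python3 - <<'E'
from h import *
o=manip.get_obs();print(o['position'],o['ft_force'],o['position'][1]-.1262)
shot('wrist','w14');crop('w14',120,380,60,280,3,'c14w')
w=V('w14');C=w.cloud()
m=(C[...,2]>.062)&(C[...,1]>.09)&(C[...,1]<.19)&(C[...,0]>.52)&(C[...,0]<.6)
for n in('w14','scene13'):
  C=V(n).cloud()
  for y in np.arange(-.03,.05,.004):
    q=C[(C[...,2]>.061)&(C[...,2]<.12)&(abs(C[...,1]-.1262-y)<.002)&(abs(C[...,0]-.5595)<.011)]
    if len(q):print(n,round(y,3),len(q),np.round(np.percentile(q[:,2],[5,50,95]),4))
E
```

```text
clock: 17.55
position: [0.5607, 0.0613, 0.2358]
ee_rot: [0.716, 0.698, 0.001, 0.002]
ft_force: [-0.8, 0.2, 0.9]
grip_width: 0.001
[0.56072282 0.06133335 0.23578444] [-0.7934565   0.18543841  0.94247895] -0.06486664770061637
w14 -0.03 57 [0.061  0.0616 0.0626]
w14 -0.026 31 [0.0611 0.0617 0.0632]
w14 -0.022 1 [0.0611 0.0611 0.0611]
w14 -0.014 8 [0.0659 0.0666 0.0671]
w14 -0.01 81 [0.0661 0.067  0.0682]
w14 -0.006 57 [0.0656 0.067  0.0706]
w14 -0.002 88 [0.0787 0.0798 0.0809]
w14 0.002 85 [0.0788 0.0798 0.0812]
w14 0.006 87 [0.0786 0.08   0.0812]
w14 0.01 91 [0.0662 0.0723 0.0805]
w14 0.014 84 [0.0709 0.0722 0.0735]
w14 0.018 83 [0.0701 0.0712 0.0723]
w14 0.022 83 [0.07   0.0713 0.0726]
w14 0.026 88 [0.0701 0.0713 0.0727]
w14 0.03 88 [0.0702 0.0713 0.0724]
w14 0.034 83 [0.0703 0.0714 0.0726]
w14 0.038 77 [0.0702 0.0712 0.0725]
w14 0.042 8 [0.0699 0.0704 0.0722]
w14 0.046 1 [0.0612 0.0612 0.0612]
scene13 -0.03 3 [0.0622 0.0629 0.0644]
scene13 -0.026 1 [0.0614 0.0614 0.0614]
scene13 -0.022 2 [0.0624 0.0629 0.0634]
scene13 -0.014 3 [0.0612 0.0613 0.0645]
scene13 -0.01 5 [0.0651 0.0683 0.0687]
scene13 -0.006 6 [0.0643 0.0684 0.0784]
scene13 -0.002 10 [0.0712 0.0809 0.0827]
scene13 0.002 6 [0.068  0.0807 0.0826]
scene13 0.006 7 [0.0703 0.0818 0.0822]
scene13 0.01 5 [0.0637 0.0666 0.0702]
scene13 0.014 11 [0.0694 0.1034 0.109 ]
scene13 0.018 12 [0.0652 0.1061 0.1083]
scene13 0.022 9 [0.1065 0.1089 0.1118]
scene13 0.026 12 [0.087  0.1112 0.1139]
scene13 0.03 13 [0.0616 0.1112 0.1143]
scene13 0.034 10 [0.063  0.1144 0.1177]
scene13 0.038 8 [0.08   0.1172 0.1188]
scene13 0.042 3 [0.0611 0.0613 0.0624]
scene13 0.046 4 [0.0613 0.0624 0.0628]
```

View pics/c14w.png

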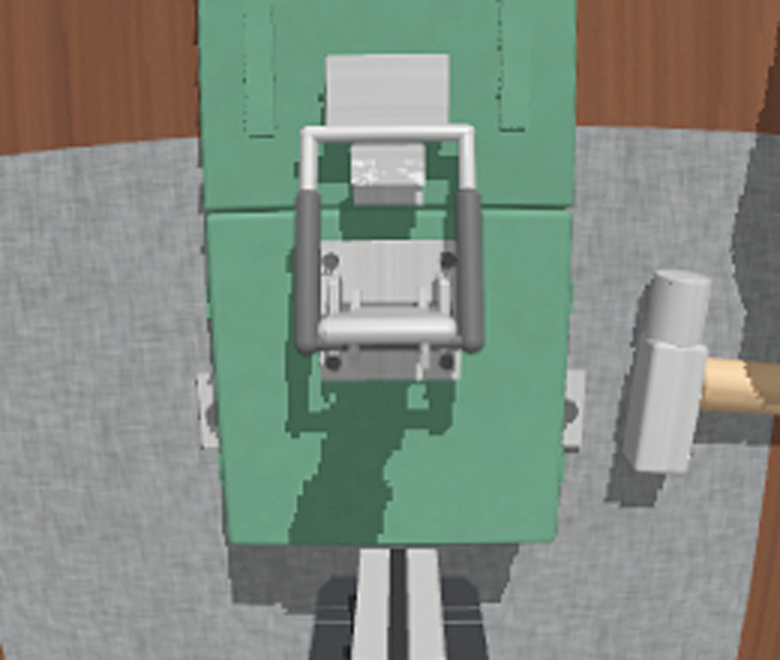

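```bash
python3 -m pendant '[[0.7,-0.09,0,0,1],[1.42,-0.09,0,0,1],[1.42,-0.09,0.6,0,1],[1.42,-0.09,1.6,0,1],[1.42,-0.09,2.3,0,1]]'; python3 -m pendant '[[0,0,0,0,1]]'
python3 - <<'E'
from h import *
o=manip.get_obs();print(o['position'],o['ft_force'],o['position'][1]-.1262)
shot('wrist','w15');shot('scene','scene15');crop('scene15',240,360,130,230,6,'c15')
E
```

```text
clock: 18.23
position: [0.5561, 0.121, 0.139]
ee_rot: [0.715, 0.699, -0.001, -0.001]
ft_force: [0.9, -0.8, 0.1]
grip_width: -0.0
clock: 18.35
position: [0.5554, 0.1206, 0.1389]
ee_rot: [0.715, 0.699, -0.002, -0.001]
ft_force: [-0.2, -0.1, 0.7]
grip_width: 0.003
[0.55539913 0.12059876 0.13886059] [-0.15983495 -0.14527332  0.69337548] -0.005601242492875219
```

View pics/c15.png

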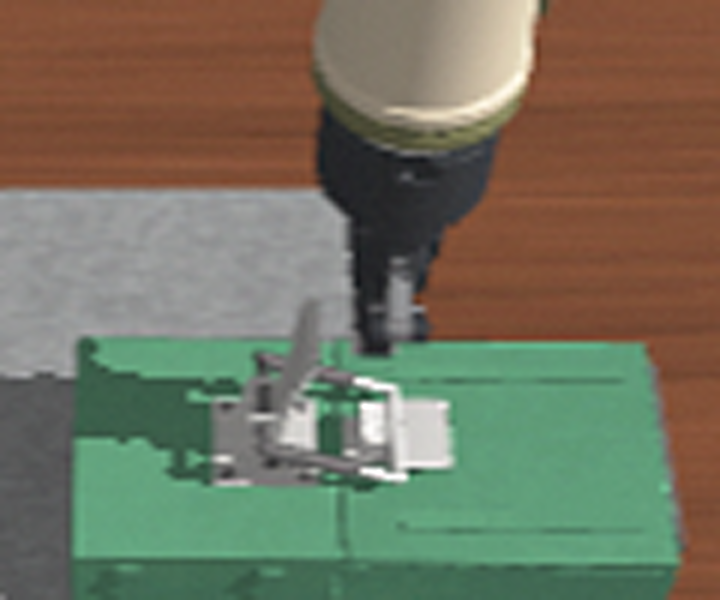

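```bash
python3 -m pendant '[[-0.4,0.05,-0.03,0,1],[-0.75,0.05,-0.03,0,1],[-1.05,0.05,-0.02,0,1],[-1.36,0.05,0.0,0,1],[-1.36,0.05,0.0,0,1]]'; python3 -m pendant '[[-0.27,0,0.13,0,1],[-0.52,0,0.28,0,1],[-0.75,0,0.5,0,1],[-0.93,0,0.72,0,1],[-0.93,0,0.72,0,1]]'
python3 - <<'E'
from h import *
o=manip.get_obs();print(o['position'],o['ft_force'],o['position'][1]-.1262)
shot('wrist','w16');crop('w16',120,380,60,280,3,'c16w');shot('scene','scene16');crop('scene16',240,360,130,230,6,'c16')
E
```

```text
clock: 19.08
position: [0.5577, 0.0644, 0.1407]
ee_rot: [0.716, 0.698, -0.0, 0.0]
ft_force: [-0.2, 0.0, 0.4]
grip_width: -0.002
clock: 19.7
position: [0.5562, 0.0277, 0.1108]
ee_rot: [0.715, 0.699, -0.001, -0.001]
ft_force: [-0.4, -0.0, -0.3]
grip_width: 0.001
[0.55619164 0.02768663 0.11079639] [-0.43737422 -0.02191975 -0.26933624] -0.09851336670326946
```

View pics/c16.png

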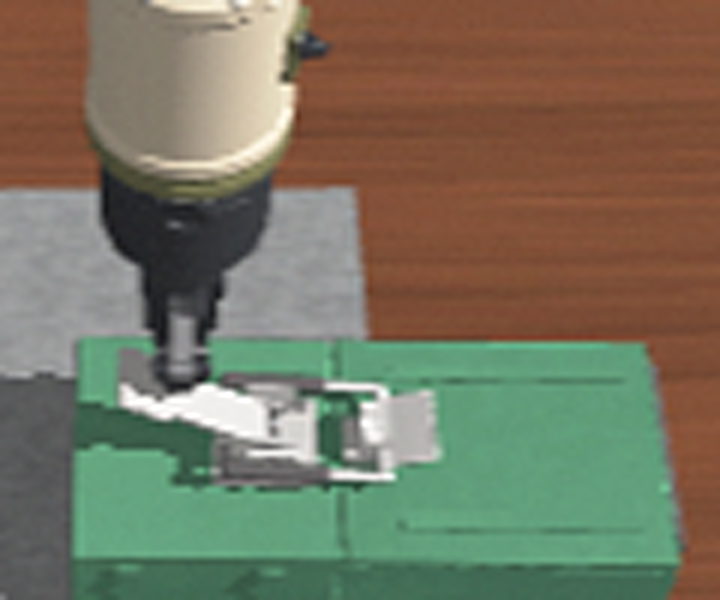

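View pics/c16w.png

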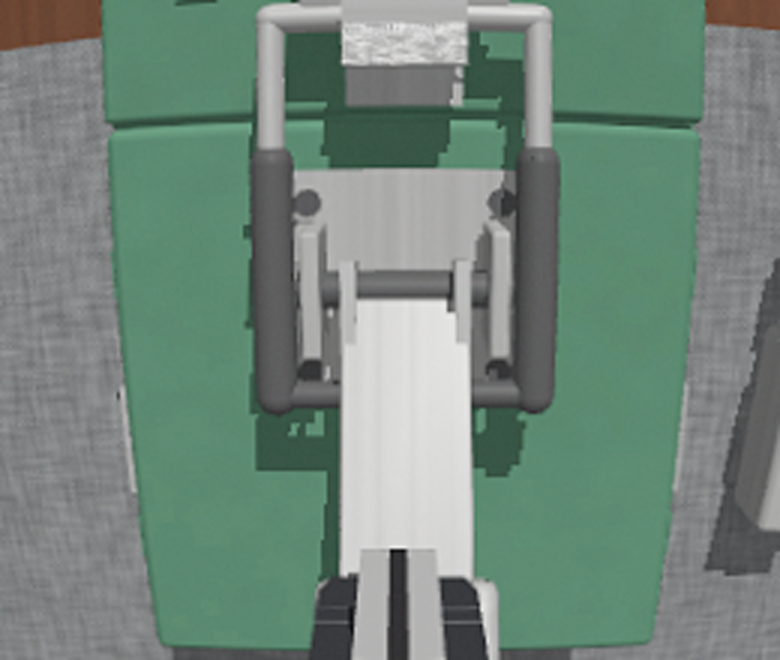

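```bash
python3 -m pendant '[[-0.1,0,0.2,0,1],[-0.19,0,0.4,0,1],[-0.23,0,0.52,0,1],[-0.25,0,0.62,0,1],[-0.25,0,0.65,0,1]]'; python3 -m pendant '[[0,0,0.02,0,1],[0,0,0.02,0,1]]'
```

```text
clock: 20.42
position: [0.5566, 0.0188, 0.0858]
ee_rot: [0.715, 0.699, -0.0, -0.0]
ft_force: [1.6, -0.4, 0.3]
grip_width: 0.001
clock: 20.68
position: [0.5569, 0.0189, 0.0854]
ee_rot: [0.715, 0.699, 0.0, 0.0]
ft_force: [0.3, 0.5, 0.2]
grip_width: -0.001
```

```bash
python3 -m pendant '[[0,0,0.04,0,1],[0,0,0.08,0,1],[0,0,0.08,0,1]]'; python3 -m pendant '[[0,0,0.03,0,1],[0,0,0.03,0,1]]'
```

```text
clock: 21.05
position: [0.5573, 0.0188, 0.0841]
ee_rot: [0.715, 0.699, 0.0, 0.001]
ft_force: [-7.7, -0.2, 19.6]
grip_width: -0.001
clock: 21.3
position: [0.5575, 0.0188, 0.0838]
ee_rot: [0.715, 0.699, 0.0, 0.001]
ft_force: [-12.4, -1.9, 30.1]
grip_width: 0.002
```

Solid stop. I back off and look.

```bash
python3 -m pendant '[[0,0,-0.5,0,1],[0,0,-1.5,0,1],[0,0,-3,0,1],[0,0,-4,0,1],[-0.8,0,-4.4,0,1]]'; python3 -m pendant '[[-1,0,0,0,1],[-1,0,0,0,1]]'
python3 - <<'E'
from h import *
o=manip.get_obs();print(o['position'],o['ft_force'])
shot('wrist','w17');crop('w17',120,380,0,220,3,'c17w');shot('scene','scene17');crop('scene17',240,360,130,230,6,'c17')
for n in('w17','scene17'):
  C=V(n).cloud()
  for y in np.r_[np.arange(-.14,-.06,.008),np.arange(-.004,.05,.004)]:
    q=C[(C[...,2]>.045)&(C[...,2]<.12)&(abs(C[...,1]-.1262-y)<.002)&(abs(C[...,0]-.5585)<.010)]
    if len(q):print(n,round(y,3),len(q),np.round(np.percentile(q[:,2],[5,50,95]),4))
  for y in (.02,.06,.1,.14):
    q=C[(abs(C[...,1]-.1262-y)<.004)&(abs(C[...,0]-.5595)<.06)&(abs(C[...,0]-.5595)>.03)]; print('lid z',y,np.median(q[:,2]))
E
```

```text
clock: 21.92
position: [0.5569, -0.0106, 0.2604]
ee_rot: [0.713, 0.701, 0.002, 0.001]
ft_force: [0.6, -0.1, 0.4]
grip_width: -0.002
clock: 22.18
position: [0.555, -0.0571, 0.2571]
ee_rot: [0.717, 0.697, -0.0, 0.001]
ft_force: [0.3, 0.3, 0.5]
grip_width: 0.0
[ 0.55502891 -0.05706581  0.2571383 ] [0.34788207 0.28473081 0.45548088]
w17 -0.14 6 [0.0581 0.0593 0.0846]
w17 -0.132 72 [0.0865 0.0879 0.0892]
w17 -0.124 68 [0.0856 0.0868 0.0878]
w17 -0.116 76 [0.0843 0.0856 0.0865]
w17 -0.108 68 [0.0822 0.0832 0.0846]
w17 -0.1 75 [0.0813 0.0824 0.0836]
w17 -0.092 65 [0.0798 0.0813 0.0825]
w17 -0.084 73 [0.0794 0.0803 0.0817]
w17 -0.076 70 [0.0779 0.0791 0.0801]
w17 -0.068 60 [0.0764 0.0779 0.0795]
w17 -0.06 62 [0.0757 0.077  0.0782]
w17 -0.004 118 [0.0663 0.0753 0.0807]
w17 0.0 65 [0.0787 0.0799 0.0809]
w17 0.004 63 [0.0785 0.08   0.0816]
w17 0.008 37 [0.0787 0.0802 0.0809]
w17 0.012 35 [0.0738 0.0744 0.076 ]
lid z 0.02 0.0592477525766994
lid z 0.06 nan
lid z 0.1 nan
lid z 0.14 nan
scene17 -0.14 8 [0.0576 0.0748 0.0876]
scene17 -0.132 15 [0.0576 0.0881 0.0918]
scene17 -0.124 8 [0.06   0.0877 0
[... 355 characters left out ...]
0.0736 0.0829]
scene17 0.0 8 [0.081  0.0823 0.0835]
scene17 0.004 9 [0.0796 0.081  0.0829]
scene17 0.008 5 [0.0728 0.0757 0.0786]
scene17 0.012 7 [0.0741 0.076  0.0783]
scene17 0.016 10 [0.0761 0.0778 0.08  ]
scene17 0.02 7 [0.0794 0.0812 0.0844]
scene17 0.024 7 [0.0791 0.0803 0.0843]
scene17 0.028 11 [0.0805 0.0829 0.0845]
scene17 0.032 2 [0.0609 0.0613 0.0616]
scene17 0.036 7 [0.0566 0.0592 0.0619]
scene17 0.04 9 [0.0579 0.0596 0.0615]
scene17 0.044 6 [0.0594 0.0608 0.064 ]
scene17 0.048 7 [0.0589 0.0602 0.0623]
lid z 0.02 0.06103674961887107
lid z 0.06 0.060555075182236684
lid z 0.1 0.06062559854622712
lid z 0.14 0.06034366365604338
  return _methods._mean(a, axis=axis, dtype=dtype,
  ret = ret.dtype.type(ret / rcount)
```

View pics/c17.png

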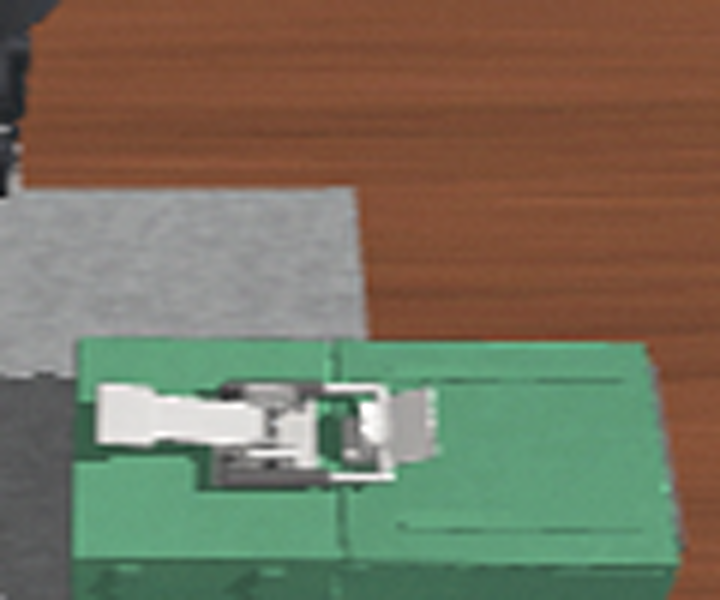

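View pics/c17w.png

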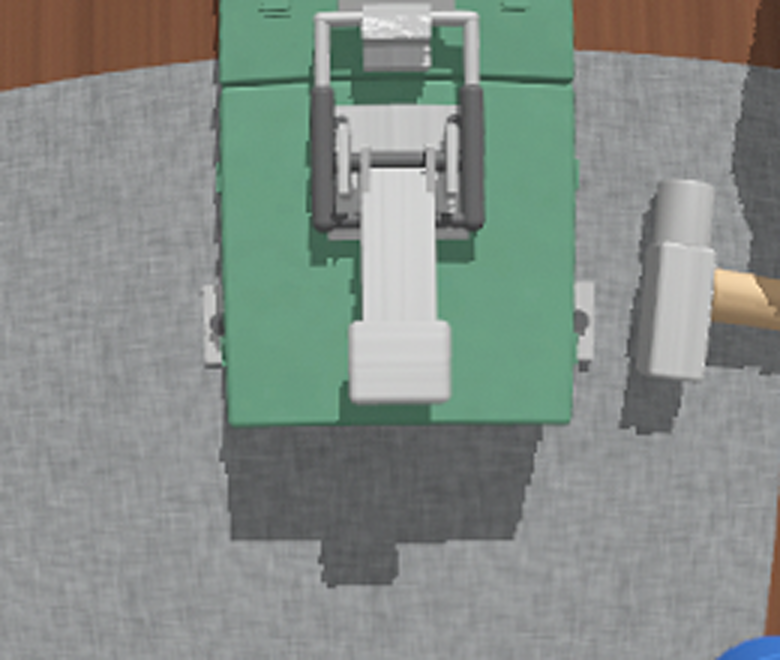

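View pics/scene17.png

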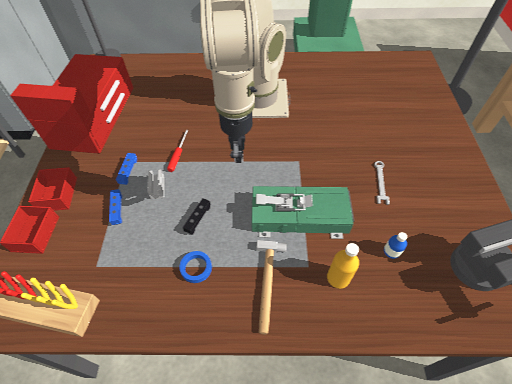

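```bash
python3 -c "
from workcell import hand_in; print(hand_in())"
```

```text
the job is handed in; nothing more can be done
None
```

The job is handed in at about 22 s of the 72 s allowed. The sine bar is in the green case, the lid is shut and the latch is closed; no verdict was reported.

**What I did:** I gripped the steel bar, laid it along the compartment on its rollers and let go. I pushed the lid shut from outside, tipped the bail over the keeper by its tab, pressed the lever down to its stop and drew the arm clear.

**Last checks:**
- **Bar:** after release it was seen lying in the compartment, rollers down.
- **Lid:** the scene camera reads 60–61 mm along its length and the wrist camera 59 mm at the one spot it saw, against 58 mm nominal. That is within the calibration error.
- **Bail:** the crossbar is behind the keeper and under the lip. It measured 11 mm above the lid before the lever was pressed, as described.
- **Lever:** it stayed down by itself with the robot clear. It slopes up about 8.6 degrees, against 8 degrees for lying on its stop.
- **Other things on the bench:** they look unmoved in the last scene picture.

**Disagreements:**
- The lid plane and the deck edge gave case positions 3.5 mm apart in y, so I used the wrist camera's view of the compartment instead.
- The closing press on the lid reached about 68 N up and 28 N sideways at the fingertips. That is more than intended, but under the 120 N wrist limit. I took the 40 N limit to cover only the arm and gripper body, not the fingertips.

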